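# Crisscross tightening of a feed tub lid

## Task

Close the green feed tub's lid evenly by tightening its four black knobs clockwise in two crisscross rounds (any knob first, then the one opposite it, then the other two), not pressing hard on the lid and leaving everything else on the bench where it is. In the first round turn each knob through its slack and then only about 30 degrees further from where you feel it go stiff. When all four are there, go round crisscross again and turn each one on until you feel its stop, without forcing any past it.

Things in the scene. Friction and masses are not known exactly. Their poses are not given: they have to be found in the camera images.
- tub: Round green feed tub, fixed to the bench, 256 mm across, with a slate blue lid on a black gasket; lid top 75 mm above the bench. Origin: centre of its underside. Four knobs stand on a circle of 80 mm radius about its axis: a on the tub's +x, b on its +y, c on its -x, d on its -y (a opposite c, b opposite d).
- lid: The tub's slate blue lid, 256 mm across and 10 mm thick, fixed on the tub. Its origin is that of the tub, 75 mm below the lid's top.
- knob_a (a point): Black bar knob a (across from c): upright bar 46 mm long, 14 mm thick, 28 mm high (20 to 48 mm above the lid) on a steel stem. Point on its turning axis, 40 mm above the lid, where to grip; x along the bar, y across, z up. Clockwise from above tightens; it stays where left, at one height. Slack (0.02 N m) for an unseen 0.1 to 0.9 rad, then stiff (0.25 N m) for 1.2 rad to its stop. Rubber hub: gives 0.33 rad per N m.
- knob_b (a point): Black bar knob b (across from d): upright bar 46 mm long, 14 mm thick, 28 mm high (20 to 48 mm above the lid) on a steel stem. Point on its turning axis, 40 mm above the lid, where to grip; x along the bar, y across, z up. Clockwise from above tightens; it stays where left, at one height. Slack (0.02 N m) for an unseen 0.1 to 0.9 rad, then stiff (0.25 N m) for 1.2 rad to its stop. Rubber hub: gives 0.33 rad per N m.
- knob_c (a point): Black bar knob c (across from a): upright bar 46 mm long, 14 mm thick, 28 mm high (20 to 48 mm above the lid) on a steel stem. Point on its turning axis, 40 mm above the lid, where to grip; x along the bar, y across, z up. Clockwise from above tightens; it stays where left, at one height. Slack (0.02 N m) for an unseen 0.1 to 0.9 rad, then stiff (0.25 N m) for 1.2 rad to its stop. Rubber hub: gives 0.33 rad per N m.
- knob_d (a point): Black bar knob d (across from b): upright bar 46 mm long, 14 mm thick, 28 mm high (20 to 48 mm above the lid) on a steel stem. Point on its turning axis, 40 mm above the lid, where to grip; x along the bar, y across, z up. Clockwise from above tightens; it stays where left, at one height. Slack (0.02 N m) for an unseen 0.1 to 0.9 rad, then stiff (0.25 N m) for 1.2 rad to its stop. Rubber hub: gives 0.33 rad per N m.
- ring_a (a point): Centre of the red ring (34 mm across, 4 mm thick) on the stem under knob a: 85 mm above the tub's underside at the start, driven down 3 mm per rad once the knob goes stiff, 81.4 mm at the knob's stop. It does not turn.
- ring_b (a point): Centre of the red ring (34 mm across, 4 mm thick) on the stem under knob b: 85 mm above the tub's underside at the start, driven down 3 mm per rad once the knob goes stiff, 81.4 mm at the knob's stop. It does not turn.
- ring_c (a point): Centre of the red ring (34 mm across, 4 mm thick) on the stem under knob c: 85 mm above the tub's underside at the start, driven down 3 mm per rad once the knob goes stiff, 81.4 mm at the knob's stop. It does not turn.
- ring_d (a point): Centre of the red ring (34 mm across, 4 mm thick) on the stem under knob d: 85 mm above the tub's underside at the start, driven down 3 mm per rad once the knob goes stiff, 81.4 mm at the knob's stop. It does not turn.
- brass_a (a point): A point on the rim, 20 mm off the axis, of the brass insert (44 mm across, 4 mm high) in the lid under knob a, in no set direction; it moves only if the knob is forced past its stop: at about 0.55 N m the insert spins, which is damage.
- brass_b (a point): A point on the rim, 20 mm off the axis, of the brass insert (44 mm across, 4 mm high) in the lid under knob b, in no set direction; it moves only if the knob is forced past its stop: at about 0.55 N m the insert spins, which is damage.
- brass_c (a point): A point on the rim, 20 mm off the axis, of the brass insert (44 mm across, 4 mm high) in the lid under knob c, in no set direction; it moves only if the knob is forced past its stop: at about 0.55 N m the insert spins, which is damage.
- brass_d (a point): A point on the rim, 20 mm off the axis, of the brass insert (44 mm across, 4 mm high) in the lid under knob d, in no set direction; it moves only if the knob is forced past its stop: at about 0.55 N m the insert spins, which is damage.
- bowl: Speckled stoneware bowl, 124 mm across, 50 mm high; bystander. Origin: centre of its underside.
- brush: Purple silicone brush, 180 mm long, lying; bystander. Origin: under its middle.
- twigs: Tied bundle of hazel chew twigs, 155 mm long, lying; bystander. Origin: under its middle.
- rake: Chrome hand rake with a dark wooden handle, 230 mm long, lying; bystander. Origin: under its middle.
- jar: Tan jar with a pale cap, 68 mm across, 100 mm high; bystander. Origin: centre of its underside.
- scoop: Aluminium feed scoop with a wooden handle, 180 mm long, lying; bystander. Origin: under its middle.
- trays: Two clear plastic trays one above the other on corner posts, 264 by 224 mm, 156 mm high, fixed; bystander. Origin: centre of its underside.

How it is judged (in metres and radians):
On the way:
1. first round: all four red rings drawn down 0.75 to 2.55 mm (knobs about 15 to 48 degrees past going stiff) at the same time (z of ring_a in the frame of tub between 0.08245 and 0.08425 m and z of ring_b in the frame of tub between 0.08245 and 0.08425 m and z of ring_c in the frame of tub between 0.08245 and 0.08425 m and z of ring_d in the frame of tub between 0.08245 and 0.08425 m), for 0.2 s.
At the end, for the whole second after the job is handed in: All four red rings are drawn down at least 3.3 of their 3.6 mm (each knob within 0.1 rad of its stop) and no brass insert has spun 2.5 mm or more at its rim; no bystander has moved 20 mm (z of each of ring_a, ring_b, ring_c, ring_d in the frame of tub below 0.0817 m and distance of each of brass_a, brass_b, brass_c, brass_d from where it was at the start of the episode below 0.0025 m and distance of each of bowl, brush, twigs, rake, jar, scoop from where it was at the start of the episode below 0.02 m); the robot touches nothing.
It fails at once if not crisscross: two neighbouring knobs have had a round (rings down 0.75 mm for the first, 3.3 mm for the second) while neither of their opposites has (rings down less than 0.5 and 3.0 mm) ((z of each of ring_a, ring_b in the frame of tub below 0.08425 m and z of each of ring_c, ring_d in the frame of tub above 0.0845 m) or (z of each of ring_b, ring_c in the frame of tub below 0.08425 m and z of each of ring_d, ring_a in the frame of tub above 0.0845 m) or (z of each of ring_c, ring_d in the frame of tub below 0.08425 m and z of each of ring_a, ring_b in the frame of tub above 0.0845 m) or (z of each of ring_d, ring_a in the frame of tub below 0.08425 m and z of each of ring_b, ring_c in the frame of tub above 0.0845 m) or (z of each of ring_a, ring_b in the frame of tub below 0.0817 m and z of each of ring_c, ring_d in the frame of tub above 0.082 m) or (z of each of ring_b, ring_c in the frame of tub below 0.0817 m and z of each of ring_d, ring_a in the frame of tub above 0.082 m) or (z of each of ring_c, ring_d in the frame of tub below 0.0817 m and z of each of ring_a, ring_b in the frame of tub above 0.082 m) or (z of each of ring_d, ring_a in the frame of tub below 0.0817 m and z of each of ring_b, ring_c in the frame of tub above 0.082 m)).
It fails at once if a knob is tightened beyond the first round (ring down over 2.55 mm) while another has not had its first round (ring down less than 0.75 mm) (z of any of ring_a, ring_b, ring_c, ring_d in the frame of tub below 0.08245 m and z of any of ring_a, ring_b, ring_c, ring_d in the frame of tub above 0.08425 m).
It fails at once if a knob is forced past its stop: its brass insert spins over 2.5 mm at the rim (0.125 rad) (distance of any of brass_a, brass_b, brass_c, brass_d from where it was at the start of the episode above 0.0025 m).
It fails at once if the fingers press on the lid's top with more than 30 N (contact force between the fingers and lid above 30 N).
It fails at once if a bystander is moved more than 20 mm (distance of any of bowl, brush, twigs, rake, jar, scoop from where it was at the start of the episode above 0.02 m).
It also fails if it takes over 72 s, if anything falls off the work surface, if the arm or the gripper's body presses on something with over 40 N, if the wrist force passes 120 N, or if a joint passes its speed limit or range.

## Robot

A 6-joint arm with a two-finger parallel gripper is mounted at the origin on the work surface. World frame = base frame: x ahead of the robot, y to its left, z up, the work surface at z = 0. Lengths are in mm, angles in rad, forces in N, time in s.
With the tool pointing down it reaches from about 400 to 925 mm from the base axis. Payload 12.5 kg.
Tool frame: the origin (TCP) lies midway between the tips of the shut fingers; the grasp point (between the pads) lies env.grasp_offset behind it (env.grasp_offset is the distance from the TCP to the grasp point, in mm); x points along the fingers, y is the direction in which the jaws open and shut, and the axes are right-handed (so a half turn about x gives the same grasp; the last joint's range is limited). The gripper opens to 95 mm and grips with 3 to 60 N. Pads are 20 mm wide; open, the fingers measure 119 mm over their backs; the gripper's body (75 mm by 180 mm) begins 59 mm behind the grasp point.
Start: joints at [-0.106, 0.491, 1.559, -0, 1.092, -0.106], TCP at [625.017, 0.021, 214.661] pointing down, gripper open.
Joint ranges: [-3.1, 3.1], [-0.84, 2.19], [0.05, 2.79], [-1.13, 4.28], [0.06, 2.93], [-2.69, 2.69]. Speed limits (rad/s): [2.22, 2.22, 2.79, 3.14, 3.14, 3.14].

## Interface

Orientations are given as [roll, pitch, yaw] about the fixed x, y, z axes, in that order (R = Rz(yaw) Ry(pitch) Rx(roll)).
In Python, from cell import env gives the robot as it stands.
- The arm moves only by the tool apply_moves, never from a script. Its arguments are lists of equal length, an entry for each row: "offset": the shift along the world's x, y, z in units of 25 mm (1.0 is 25 mm), a list of three; "yaw": the turn about the world's z in units of 6 degrees (1.0 is 6 degrees); "jaw": the closure, from -1 (fully open) to 1 (shut), so that 0 is half open. A call has 1 to 20 rows; each row is the pose to reach, as a shift and turn from the pose measured when the call began; what a row does not reach only later rows make up. A row lasts 1/8 s, in which the tool goes at most 62.5 mm and 10.7 degrees, less where a joint would pass 70% of its speed; a pose out of reach is approached as far as the arm can. A call with a gripper value outside its range is refused whole. The fingers move at their own pace and stop on an object; the grip force is fixed at half the most. Time passes only in rows, so rows that repeat a pose let the fingers close. It gives the time, the measured TCP pose, the force and the opening at its end, in the units of the state.
- env.state(): the state, without advancing time (a new reading comes with each control period).
- env.read_camera(name): name is "scene" or "side" or "wrist"; returns a dict with "frame" (384x512x3 uint8, red, green, blue), "fx", "fy", "cx", "cy" (pixels), "xyz" and "rotation" of the camera in the world; the wrist camera has in their place "hand_eye" (4x4, takes a point from camera to tool coordinates, whose origin is the TCP and whose axes are the tool frame's). Camera axes: x right, y down, z forward; pixel columns grow to the right and rows downward; lengths in mm; the calibration is good to about 2 mm. A picture is of the moment at which its call begins: read the wrist's pose just before it. There is no depth.
- env.job_done(): hands the job in, once; it reports no verdict.
The state is a dict: "t": time; "joints": joint angles; "qvel": joint speeds; "tau": joint torques, N m; "eef_pos": TCP position; "tcp_rot": TCP orientation; "ft_force": force on the tool from outside, world axes, zero at the start; "moment": the same for the moment, N m; "opening": opening from 0.0 (shut) to 1.0 (fully open).
Only numpy, scipy, OpenCV 4.12 (cv2) and the standard library are available. Lean on these libraries where they do the work, as an engineer would, in place of code of your own. Each camera call takes 0.05 s, during which the arm holds its last target.

## Working session

There is one attempt and no reset: what is moved stays moved. The work goes in short steps, Python scripts to look and compute and a tool call to move; the robot and the scene stay as the last step left them, time stands still between calls to the robot, and variables do not carry over. Pictures are saved under pics/ and viewed, and the job is handed in when it is done.

Besides the shell and the picture viewer there is one more tool, called after ">>>" in YAML: its name, and indented under it one key for each argument. apply_moves: Moves the arm, as the interface text tells. Its arguments: {"type":"object","properties":{"offset":{"type":"array"},"yaw":{"type":"array"},"jaw":{"type":"array"}},"required":["offset","yaw","jaw"]}

```bash
ls; mkdir -p pics
python3 - <<'E'
from cell import env
import cv2
s=env.state()
for k in s: print(k,s[k])
print(env.grasp_offset)
for n in ["scene","side","wrist"]:
    c=env.read_camera(n)
    cv2.imwrite(f"pics/{n}0.png",c["frame"][:,:,::-1])
    print(n,{k:v for k,v in c.items() if k!="frame"})
E
```

```text
pics
t 0.0
joints [-1.05608600e-01  4.91576427e-01  1.55946610e+00  2.23124262e-05
  1.09165489e+00 -1.05579095e-01]
qvel [ 0.0004986   0.00013138 -0.00150326  0.00052109  0.00112275 -0.00055975]
tau [-9.52334158e-04 -6.12640929e+01 -2.58175153e+01  6.92750537e-02
  4.83079045e-02 -1.38641695e-05]
eef_pos [6.24760732e+02 4.81243151e-02 2.14045525e+02]
tcp_rot [-1.69428553  1.56969139  3.01806365]
ft_force [-0.7141924   1.20116183  0.15592335]
moment [-0.02414292 -0.0023368  -0.0137125 ]
opening 1.0020309129330593
18.8
scene {'fx': 482.33787301435837, 'fy': 482.33787301435837, 'cx': 260.5579682222929, 'cy': 189.2290317994437, 'xyz': array([1551.78801722,  182.22854386, 1523.65455756]), 'rotation': array([-2.5102387 , -0.01227301,  1.78911353])}
side {'fx': 428.0569876181099, 'fy': 428.0569876181099, 'cx': 249.34720655952356, 'cy': 193.8093931397776, 'xyz': array([ 287.19894506, 1166.90985003,  821.53090946]), 'rotation': array([-2.11030217,  0.01153688, -2.95956739])}
wrist {'fx': 267.6687106739309, 'fy': 267.6687106739309, 'cx': 254.8135500967079, 'cy': 193.0909021709348, 'hand_eye': array([[-4.15301663e-04, -2.51575143e-01,  9.67837680e-01,
        -1.70867203e+02],
       [ 9.99999568e-01, -9.09832894e-04,  1.92604759e-04,
        -2.10364259e-01],
       [ 8.32115987e-04,  9.67837341e-01,  2.51575412e-01,
        -7.04557882e+01],
       [ 0.00000000e+00,  0.00000000e+00,  0.00000000e+00,
         1.00000000e+00]])}
```

View pics/scene0.png

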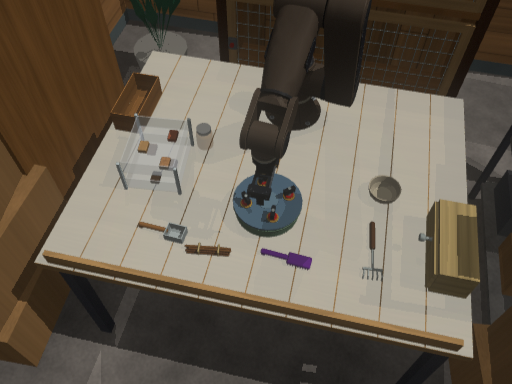

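View pics/side0.png

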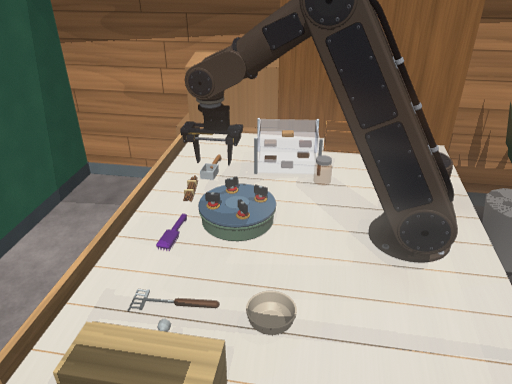

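View pics/wrist0.png

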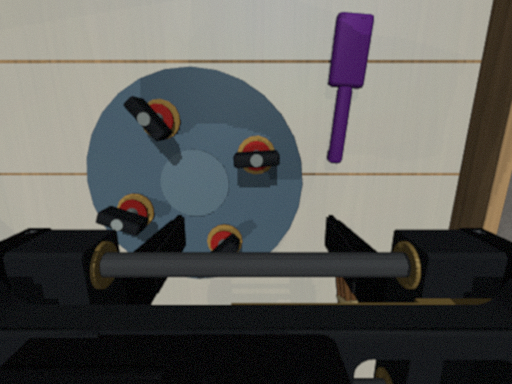

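```bash
cat > h.py <<'E'
import numpy as np, cv2
from scipy.spatial.transform import Rotation as Ro
def R(rpy): return Ro.from_euler('xyz',rpy).as_matrix()
def campose(c,s=None):
    if 'hand_eye' in c:
        H=c['hand_eye']; Rt=R(s['tcp_rot']); return Rt@H[:3,:3], Rt@H[:3,3]+s['eef_pos']
    return R(c['rotation']), np.array(c['xyz'])
def ray(c,P,uv,z):
    Rc,t=P; uv=np.atleast_2d(uv)
    d=np.c_[(uv[:,0]-c['cx'])/c['fx'],(uv[:,1]-c['cy'])/c['fy'],np.ones(len(uv))]@Rc.T
    return t+d*((z-t[2])/d[:,2])[:,None]
def proj(c,P,X):
    Rc,t=P; q=(np.atleast_2d(X)-t)@Rc
    return np.c_[c['cx']+c['fx']*q[:,0]/q[:,2], c['cy']+c['fy']*q[:,1]/q[:,2]]
def rect(c,P,z,x0,x1,y0,y1,k=2.0):
    """top-down view of plane z: image up = +x, left = +y, k px/mm"""
    w,h=int((y1-y0)*k),int((x1-x0)*k)
    uu,vv=np.meshgrid(np.arange(w),np.arange(h))
    X=np.stack([x1-vv/k,y1-uu/k,np.full(uu.shape,z)],-1).reshape(-1,3)
    m=proj(c,P,X).astype(np.float32).reshape(h,w,2)
    return cv2.remap(c['frame'],m[...,0],m[...,1],cv2.INTER_CUBIC)
def blobs(m,amin):
    n,l,st,ce=cv2.connectedComponentsWithStats(m.astype(np.uint8))
    return [(l==i,st[i],ce[i]) for i in range(1,n) if st[i,4]>=amin]
E
python3 - <<'E'
from h import *; from cell import env
s=env.state(); c=env.read_camera('wrist'); P=campose(c,s)
print(P, R(s['tcp_rot']))
np.save('w0.npy',c['frame'])
f=c['frame'].astype(int)
cv2.imwrite('pics/w0z.png',cv2.resize(c['frame'][50:280,70:320,::-1],None,fx=3,fy=2.6,interpolation=cv2.INTER_CUBIC)[:600,:750])
lid=(f[...,2]>f[...,0]+15)&(f[...,2]>50)&(f[...,0]<110)
b=max(blobs(lid,200),key=lambda b:b[1][4]); print('lid',b[1],b[2])
cs,_=cv2.findContours(b[0].astype(np.uint8),0,1); ct=max(cs,key=len)[:,0]
ct=ct[ct[:,1]<215]
hull=cv2.convexHull(ct.astype(np.int32))[:,0]
X=ray(c,P,hull,75)[:,:2]
A=np.c_[2*X,np.ones(len(X))]; o=np.linalg.lstsq(A,(X**2).sum(1),rcond=None)[0]; print('circle',o[:2],np.sqrt(o[2]+o[:2]@o[:2]))
red=(f[...,0]>120)&(f[...,1]<70)&(f[...,2]<70)
for b in blobs(red,30): print('red',b[1],b[2],ray(c,P,b[2],87)[0])
E
```

```text
(array([[ 9.99999599e-01, -6.99074043e-04, -5.59234251e-04],
       [-8.17246835e-04, -9.67860105e-01, -2.51487872e-01],
       [-3.65451877e-04,  2.51488228e-01, -9.67860288e-01]]), array([624.76663778,  70.49476001, 385.07599096])) [[-7.80665580e-04  9.99999695e-01  1.48898271e-05]
 [ 9.05845319e-05  1.49605478e-05 -9.99999996e-01]
 [-9.99999691e-01 -7.80664228e-04 -9.05961834e-05]]
lid [   87    67   215   186 26152] [196.85584277 160.52099266]
circle [554.11794233   6.79784133] 123.38277164035043
red [243 141  22   9  94] [253.5212766  144.36170213] [623.21990353  48.35624558  87.        ]
red [211 231  19  18 150] [217.78666667 237.91333333] [580.00605892 -62.63612829  87.        ]
```

View pics/w0z.png

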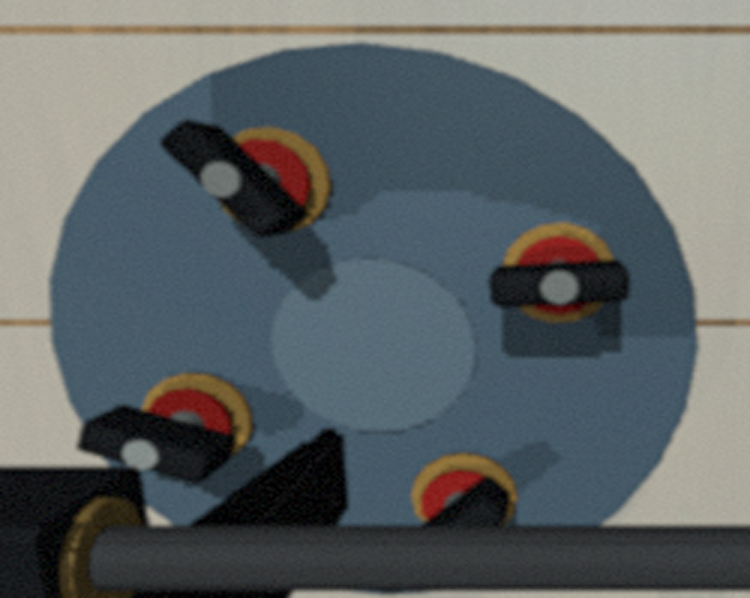

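>>> apply_moves:
  offset:
    - [-1.3, -1.2, 0.8]
    - [-2.6, -2.4, 1.6]
    - [-2.6, -2.4, 1.6]
    - [-2.6, -2.4, 1.6]
  yaw: [0, 0, 0, 0]
  jaw: [-1, -1, -0.4, -0.4]

```text
t: 0.7
eef_pos: [560.1, -59.9, 254.2]
tcp_rot: [-1.94, 1.57, 2.771]
ft_force: [1.2, 1.0, 0.1]
opening: 0.847
```

Run:
```python
from h import *; from cell import env
s=env.state(); c=env.read_camera('wrist'); P=campose(c,s)
print(s['t'],s['eef_pos'],s['joints'],s['ft_force'],s['moment'],s['opening'])
import pickle; pickle.dump((s,c),open('w1.pkl','wb'))
cv2.imwrite('pics/w1.png',c['frame'][:,:,::-1])
r=rect(c,P,123,430,680,-130,140,2.2)
cv2.imwrite('pics/r1.png',r[:,:,::-1])
```

```text
0.7 [560.08740442 -59.88168569 254.1808105 ] [-2.23804194e-01  3.64251988e-01  1.66045833e+00  7.30440592e-05
  1.11732780e+00 -2.23382008e-01] [1.24757653 0.97283862 0.0503869 ] [ 0.0083769  -0.06890877 -0.05199208] 0.8474383320922003
```

View pics/w1.png

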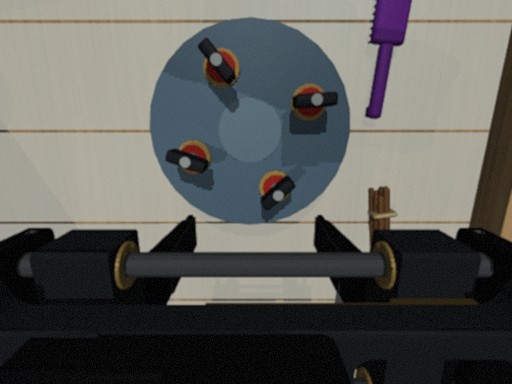

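View pics/r1.png

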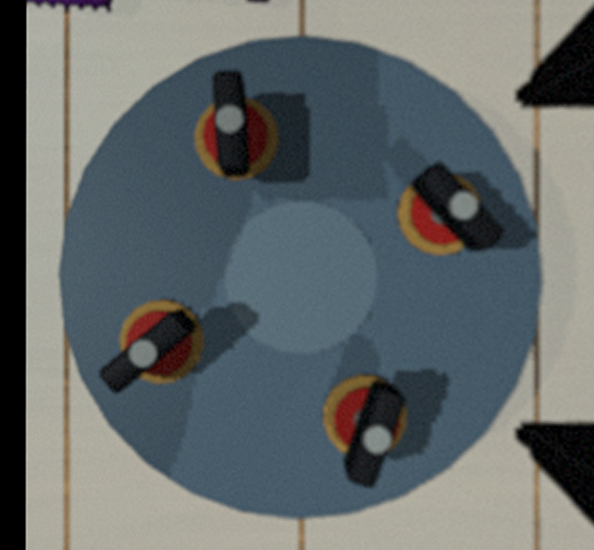

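```bash
cat >> h.py <<'E'
def knobs(c,P,ztop=123.,thr=45,save=None,x=(430,680),y=(-130,140)):
    k=4.0; r=rect(c,P,ztop,x[0],x[1],y[0],y[1],k); g=r.max(2); out=[]
    blk=(cv2.GaussianBlur(g,(5,5),0)<thr)
    rr=r.astype(int)
    gry=(rr.min(2)>95)&(rr.max(2)-rr.min(2)<30)
    for m,st,ce in blobs(blk,900):
        if st[4]>7000: continue
        # grey disc near the blob
        mm=cv2.morphologyEx(m.astype(np.uint8),cv2.MORPH_CLOSE,np.ones((61,61)))>0
        d=[b for b in blobs(gry,60) if b[1][4]<1200 and mm[int(b[2][1]),int(b[2][0])]]
        if not d: continue
        d=max(d,key=lambda b:b[1][4])
        pts=np.argwhere(m)[:,::-1].astype(np.float32)
        (cx,cy),(w,h),a=cv2.minAreaRect(pts); bx=cv2.boxPoints(((cx,cy),(w,h),a))
        e=bx[1]-bx[0] if np.linalg.norm(bx[1]-bx[0])>np.linalg.norm(bx[2]-bx[1]) else bx[2]-bx[1]
        ang=np.degrees(np.arctan2(-e[0],-e[1]))%180   # world yaw of bar
        out.append((x[1]-d[2][1]/k,y[1]-d[2][0]/k,ang,d[1][4]/k/k,max(w,h)/k,min(w,h)/k))
        if save: cv2.drawContours(r,[bx.astype(int)],0,(0,255,0),1); cv2.circle(r,tuple(np.int32(d[2])),3,(255,0,255),-1)
    if save: cv2.imwrite(save,cv2.resize(r,None,fx=.55,fy=.55)[:,:,::-1])
    return out
E
python3 - <<'E'
from h import *; import pickle
s,c=pickle.load(open('w1.pkl','rb')); P=campose(c,s)
k=knobs(c,P,save='pics/k1.png')
for q in k: print(np.round(q,1))
f=c['frame'].astype(int)
lid=(f[...,2]>f[...,0]+12)&(f[...,2]>45)&(f[...,0]<110); lid[225:]=0
b=max(blobs(lid,200),key=lambda b:b[1][4])
cs,_=cv2.findContours(b[0].astype(np.uint8),0,1); h=cv2.convexHull(max(cs,key=len))[:,0]
X=ray(c,P,h,75)[:,:2]; A=np.c_[2*X,np.ones(len(X))]; o=np.linalg.lstsq(A,(X**2).sum(1),rcond=None)[0]; print('lid',o[:2],np.sqrt(o[2]+o[:2]@o[:2]))
K=np.array([q[:2] for q in k]); m=K.mean(0); print(m,[ (np.hypot(*(q-m)),np.degrees(np.arctan2(*(q-m)[::-1]))) for q in K])
E
```

```text
lid [553.23665651   2.48130513] 126.41776679613389
nan []<stdin>:10: RuntimeWarning: Mean of empty slice.
  ret = ret.dtype.type(ret / rcount)
```

View pics/k1.png

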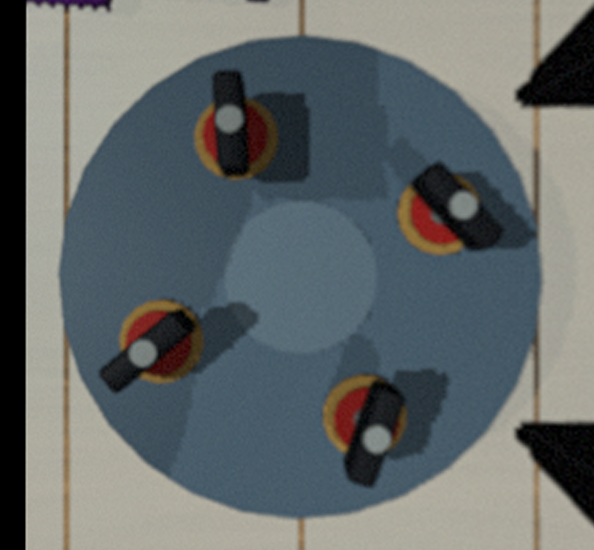

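```bash
sed -i 's/st\[4\]>7000/st[4]>30000 or st[4]<4000/; s/b\[1\]\[4\]<1200/b[1][4]<4000/' h.py
python3 - <<'E'
from h import *; import pickle
s,c=pickle.load(open('w1.pkl','rb')); P=campose(c,s)
k=knobs(c,P,save='pics/k2.png')
for q in k: print(np.round(q,1))
K=np.array([q[:2] for q in k]); m=K.mean(0); print(m,[ (np.hypot(*(q-m)),np.degrees(np.arctan2(*(q-m)[::-1]))) for q in K])
E
```

```text
[626.2  36.    3.9  94.8  47.6  14.8]
[586.8 -70.6  42.6 108.6  46.8  18.9]
[519.5  75.3 129.9 102.8  48.7  14. ]
[480.3 -31.3 159.1 110.3  47.7  17.7]
[553.19977216   2.34403061] [(np.float64(80.35295188382928), np.float64(24.775311230154045)), (np.float64(80.32035594597771), np.float64(-65.28647829446031)), (np.float64(80.32798321917211), np.float64(114.7842018304161)), (np.float64(80.25386782098208), np.float64(-155.21921076274998))]
```

View pics/k2.png

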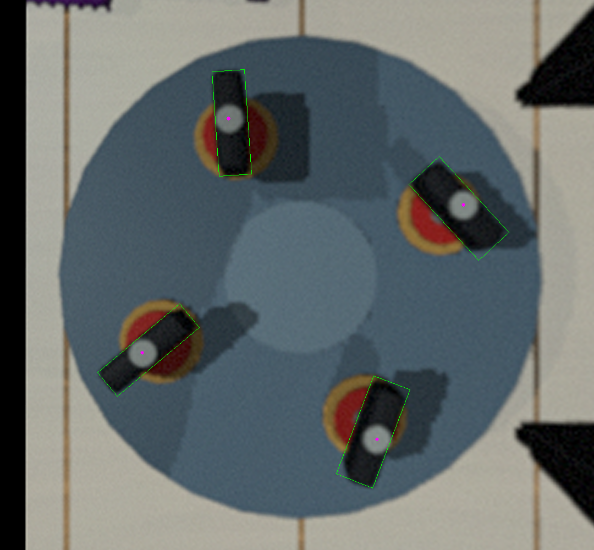

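>>> apply_moves:
  offset:
    - [2.64, 3.84, -2.5]
    - [2.64, 3.84, -2.5]
    - [2.64, 3.84, -2.5]
    - [2.64, 3.84, -2.5]
    - [2.64, 3.84, -2.5]
    - [2.64, 3.84, -2.5]
    - [2.64, 3.84, -2.5]
    - [2.64, 3.84, -2.5]
    - [2.64, 3.84, -2.5]
    - [2.64, 3.84, -2.5]
    - [2.64, 3.84, -2.5]
  yaw: [15.65, 15.65, 15.65, 15.65, 15.65, 15.65, 15.65, 15.65, 15.65, 15.65, 15.65]
  jaw: [0, 0, 0, 0, 0, 0, 0, 0, 0, 0, 0]

```text
t: 2.12
eef_pos: [626.3, 36.9, 190.8]
tcp_rot: [-2.417, 1.569, -2.351]
ft_force: [0.2, 0.0, -0.0]
opening: 0.5
```

```bash
cat > st.py <<'E'
from h import *; from cell import env
def yaw(s):
    M=R(s['tcp_rot']); return np.degrees(np.arctan2(M[1,1],M[0,1]))
def show(n=1):
    F=[];M=[];T=[]
    for i in range(n):
        if i: env.read_camera('side')
        s=env.state(); F.append(s['ft_force']);M.append(s['moment']);T.append(s['tau'][5])
    M=np.array(M)
    print('t',round(s['t'],2),'pos',np.round(s['eef_pos'],1),'yaw',round(yaw(s),2),'F',np.round(np.mean(F,0),2),'M',np.round(M.mean(0),3),'sdMz',np.round(M[:,2].std(),3),'tau5',np.round(T,3),'j6',round(s['joints'][5],2),'open',round(s['opening']*95,1))
    return s
E
python3 - <<'E'
from st import *
s=show(4); c=env.read_camera('wrist'); cv2.imwrite('pics/w2.png',c['frame'][:,:,::-1])
E
```

```text
t 2.27 pos [626.2  36.6 191.2] yaw 93.83 F [ 0.19 -0.06 -0.14] M [ 0.093 -0.045 -0.001] sdMz 0.009 tau5 [-0.047  0.02   0.037  0.036] j6 -1.68 open 47.6
```

View pics/w2.png

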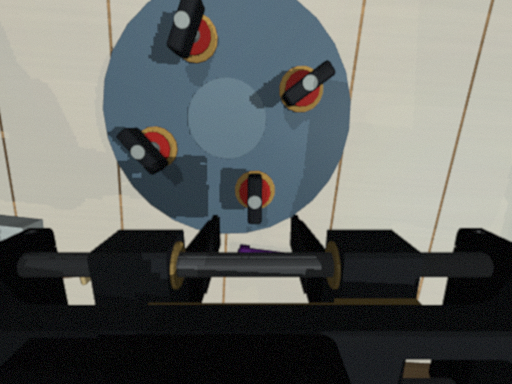

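>>> apply_moves:
  offset:
    - [0, -0.02, -1.9]
    - [0, -0.02, -3.4]
    - [0, -0.02, -3.76]
    - [0, -0.02, -3.76]
    - [0, -0.02, -3.76]
    - [0, -0.02, -3.76]
    - [0, -0.02, -3.76]
    - [0, -0.02, -3.76]
    - [0, -0.02, -3.76]
  yaw: [0, 0, 0, 0, 0, 0, 0, 0, 0]
  jaw: [0, 0, 0, 0, 1, 1, 1, 1, 1]

```text
t: 3.45
eef_pos: [626.3, 36.0, 97.5]
tcp_rot: [-1.624, 1.57, -1.557]
ft_force: [-0.9, 0.8, 2.6]
opening: 0.145
```

Run:
```python
from st import *
s=show(2)
```

```text
t 3.5 pos [626.3  36.   97.5] yaw 93.85 F [-0.88  0.78  2.79] M [0.178 0.062 0.007] sdMz 0.003 tau5 [-0.009 -0.008] j6 -1.68 open 14.1
```

>>> apply_moves:
  offset:
    - [0, 0, 0]
    - [0, 0, 0]
    - [0, 0, 0]
  yaw: [-1, -1.7, -1.7]
  jaw: [1, 1, 1]

```text
t: 3.88
eef_pos: [626.3, 36.0, 97.5]
tcp_rot: [-1.623, 1.57, -1.733]
ft_force: [-1.2, -0.0, 1.7]
opening: 0.144
```

```bash
python3 -c "
from st import *
show(1)"
```

```text
t 3.88 pos [626.3  36.   97.5] yaw 83.68 F [-1.24 -0.01  1.69] M [ 0.064  0.072 -0.04 ] sdMz 0.0 tau5 [0.633] j6 -1.51 open 13.6
```

>>> apply_moves:
  offset:
    - [0, 0, 0]
    - [0, 0, 0]
    - [0, 0, 0]
  yaw: [-1, -1.7, -1.7]
  jaw: [1, 1, 1]

```text
t: 4.25
eef_pos: [626.3, 35.9, 97.6]
tcp_rot: [-1.604, 1.57, -1.89]
ft_force: [-0.4, -0.1, 2.7]
opening: 0.147
```

```bash
python3 -c "
from st import *
show(2)"
```

```text
t 4.3 pos [626.3  35.9  97.5] yaw 73.65 F [-0.5  -0.31  1.99] M [0.006 0.054 0.131] sdMz 0.055 tau5 [0.772 0.364] j6 -1.33 open 14.2
```

```bash
sed -i "s/'sdMz',np.round(M\[:,2\].std(),3)/'Mz',np.round(M[:,2],3)/" st.py; python3 -c "
from st import *
show(3)"
```

```text
t 4.4 pos [626.3  35.9  97.6] yaw 73.61 F [-0.44 -0.48  1.28] M [-0.037  0.063  0.131] Mz [0.186 0.119 0.089] tau5 [0.364 0.19  0.132] j6 -1.33 open 13.9
```

```bash
python3 -c "
from st import *
show(4)"
```

```text
t 4.55 pos [626.3  35.9  97.5] yaw 73.54 F [-0.74 -1.3   1.42] M [-0.053  0.023  0.138] Mz [0.089 0.153 0.151 0.159] tau5 [0.132 0.118 0.12  0.125] j6 -1.33 open 14.0
```

>>> apply_moves:
  offset:
    - [0, 0, 0]
    - [0, 0, 0]
    - [0, 0, 0]
  yaw: [-0.7, -0.7, -0.7]
  jaw: [1, 1, 1]

```text
t: 4.92
eef_pos: [626.3, 35.9, 97.6]
tcp_rot: [-1.571, 1.57, -1.93]
ft_force: [-0.1, -0.6, 1.7]
opening: 0.146
```

```bash
python3 -c "
from st import *
show(3)"
```

```text
t 5.03 pos [626.3  35.9  97.5] yaw 69.41 F [-0.21 -0.26  1.91] M [-0.091  0.035  0.222] Mz [0.221 0.227 0.218] tau5 [0.246 0.215 0.209] j6 -1.26 open 13.8
```

>>> apply_moves:
  offset:
    - [0, 0, 0]
    - [0, 0, 0]
    - [0, 0, 0]
    - [0, 0, 0]
    - [0, 0, 0]
    - [0, 0, 0]
  yaw: [-1, -2, -3, -4, -4.6, -4.6]
  jaw: [1, 1, 1, 1, 1, 1]

```text
t: 5.78
eef_pos: [626.3, 35.8, 97.6]
tcp_rot: [-1.593, 1.569, -2.433]
ft_force: [-0.3, -1.3, 1.4]
opening: 0.145
```

```bash
python3 -c "
from st import *
show(3)"
```

```text
t 5.88 pos [626.3  35.8  97.6] yaw 41.92 F [-1.07 -1.22  1.58] M [-0.351  0.146  0.236] Mz [0.242 0.221 0.244] tau5 [0.776 0.428 0.277] j6 -0.78 open 14.0
```

>>> apply_moves:
  offset:
    - [0, 0, 0]
    - [0, 0, 0]
    - [0, 0, 0]
    - [0, 0, 2.4]
    - [-2, -1, 3.6]
    - [-4, -2, 3.6]
    - [-5.84, -2.68, 3.6]
    - [-5.84, -2.68, 3.6]
    - [-5.84, -2.68, 3.6]
  yaw: [0, 0, 0, 0, 2, 4, 4.53, 4.53, 4.53]
  jaw: [0, 0, 0, 0, 0, 0, 0, 0, 0]

```text
t: 7.0
eef_pos: [481.0, -31.3, 187.9]
tcp_rot: [-0.758, 1.569, -1.124]
ft_force: [-0.1, 0.4, 0.6]
opening: 0.503
```

Run:
```python
from st import *
s=show(2); c=env.read_camera('wrist'); cv2.imwrite('pics/w3.png',c['frame'][:,:,::-1])
for q in knobs(c,campose(c,s),save='pics/k3.png'): print(np.round(q,1))
```

```text
t 7.05 pos [481.2 -31.1 187.7] yaw 69.06 F [-0.22  0.46  0.23] M [ 0.112 -0.048  0.006] Mz [-0.027  0.039] tau5 [-0.069 -0.012] j6 -1.41 open 47.3
```

View pics/w3.png

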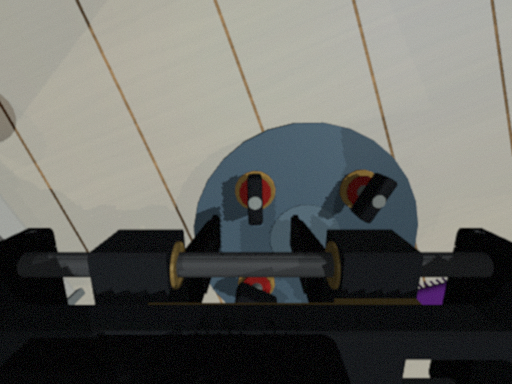

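>>> apply_moves:
  offset:
    - [-0.04, 0, -1.9]
    - [-0.04, 0, -3.3]
    - [-0.04, 0, -3.62]
    - [-0.04, 0, -3.62]
    - [-0.04, 0, -3.62]
    - [-0.04, 0, -3.62]
    - [-0.04, 0, -3.62]
    - [-0.04, 0, -3.62]
  yaw: [0, 0, 0, 0, 0, 0, 0, 0]
  jaw: [0, 0, 0, 1, 1, 1, 1, 1]

```text
t: 8.1
eef_pos: [480.4, -31.0, 97.5]
tcp_rot: [-0.641, 1.569, -1.006]
ft_force: [-1.0, 1.0, 6.3]
opening: 0.147
```

```bash
python3 -c "
from st import *
show(3)"
```

```text
t 8.2 pos [480.4 -31.   97.5] yaw 69.08 F [-0.76  0.42  6.41] M [0.236 0.051 0.038] Mz [0.065 0.034 0.015] tau5 [0.018 0.017 0.017] j6 -1.41 open 13.7
```

>>> apply_moves:
  offset:
    - [0, 0, 0]
    - [0, 0, 0]
    - [0, 0, 0]
    - [0, 0, 0]
  yaw: [-1, -1.7, -1.7, -1.7]
  jaw: [1, 1, 1, 1]

```text
t: 8.7
eef_pos: [480.5, -31.0, 97.6]
tcp_rot: [-0.604, 1.569, -1.146]
ft_force: [-0.2, 0.4, 2.8]
opening: 0.148
```

```bash
python3 -c "
from st import *
show(3)"
```

```text
t 8.8 pos [480.5 -31.   97.6] yaw 58.95 F [-0.54  0.71  3.26] M [0.303 0.009 0.016] Mz [-0.03   0.035  0.041] tau5 [ 0.019 -0.016 -0.024] j6 -1.23 open 13.7
```

>>> apply_moves:
  offset:
    - [0, 0, 0]
    - [0, 0, 0]
    - [0, 0, 0]
    - [0, 0, 0]
  yaw: [-1, -1.7, -1.7, -1.7]
  jaw: [1, 1, 1, 1]

```text
t: 9.3
eef_pos: [480.5, -31.0, 97.6]
tcp_rot: [-0.543, 1.569, -1.261]
ft_force: [0.3, 2.3, 2.7]
opening: 0.145
```

```bash
python3 -c "
from st import *
show(3)"
```

```text
t 9.4 pos [480.5 -31.   97.6] yaw 48.81 F [0.09 1.61 2.3 ] M [ 0.378 -0.047 -0.009] Mz [-0.014  0.027 -0.04 ] tau5 [ 0.013 -0.02  -0.026] j6 -1.05 open 13.7
```

>>> apply_moves:
  offset:
    - [0, 0, 0]
    - [0, 0, 0]
    - [0, 0, 0]
    - [0, 0, 0]
  yaw: [-1, -1.7, -1.7, -1.7]
  jaw: [1, 1, 1, 1]

```text
t: 9.9
eef_pos: [480.5, -30.9, 97.6]
tcp_rot: [-0.575, 1.569, -1.469]
ft_force: [0.3, 1.8, 2.7]
opening: 0.145
```

```bash
python3 -c "
from st import *
show(3)"
```

```text
t 10.0 pos [480.5 -31.   97.6] yaw 38.69 F [0.24 1.4  2.09] M [ 0.395 -0.132  0.199] Mz [0.186 0.164 0.247] tau5 [0.242 0.21  0.204] j6 -0.87 open 14.0
```

>>> apply_moves:
  offset:
    - [0, 0, 0]
    - [0, 0, 0]
    - [0, 0, 0]
    - [0, 0, 0]
    - [0, 0, 0]
    - [0, 0, 0]
  yaw: [-1, -2, -3, -4, -4.7, -4.7]
  jaw: [1, 1, 1, 1, 1, 1]

```text
t: 10.75
eef_pos: [480.6, -31.0, 97.6]
tcp_rot: [-0.401, 1.569, -1.787]
ft_force: [1.4, 2.2, 1.3]
opening: 0.146
```

```bash
python3 -c "
from st import *
show(3)"
```

```text
t 10.85 pos [480.6 -30.9  97.6] yaw 10.61 F [1.01 2.15 1.53] M [ 0.461 -0.225  0.241] Mz [0.248 0.219 0.255] tau5 [0.859 0.457 0.282] j6 -0.38 open 13.6
```

>>> apply_moves:
  offset:
    - [0, 0, 0]
    - [0, 0, 0]
    - [0, 0, 0]
    - [0, 0, 2.4]
    - [2, -0.8, 3.6]
    - [4.25, -1.59, 3.6]
    - [4.25, -1.59, 3.6]
    - [4.25, -1.59, 3.6]
    - [4.25, -1.59, 3.6]
    - [4.25, -1.59, 3.6]
    - [4.25, -1.59, 3.6]
  yaw: [0, 0, 0, 0, -2, -4, -6, -8, -9.67, -9.67, -9.67]
  jaw: [0, 0, 0, 0, 0, 0, 0, 0, 0, 0, 0]

```text
t: 12.22
eef_pos: [586.7, -70.8, 187.5]
tcp_rot: [-0.49, 1.569, -2.888]
ft_force: [0.1, 0.2, -0.7]
opening: 0.502
```

Run:
```python
from st import *
s=show(2); c=env.read_camera('wrist'); cv2.imwrite('pics/w4.png',c['frame'][:,:,::-1])
for q in knobs(c,campose(c,s),save='pics/k4.png'): print(np.round(q,1))
```

```text
t 12.28 pos [586.8 -70.7 187.5] yaw -47.3 F [ 0.15 -0.08 -0.31] M [0.047 0.057 0.003] Mz [ 0.015 -0.008] tau5 [0.682 0.256] j6 0.59 open 47.7
[625.8  36.3 136.4 117.3  47.4  15.6]
[519.1  75.6 129.8 110.2  56.2  15.4]
```

View pics/w4.png

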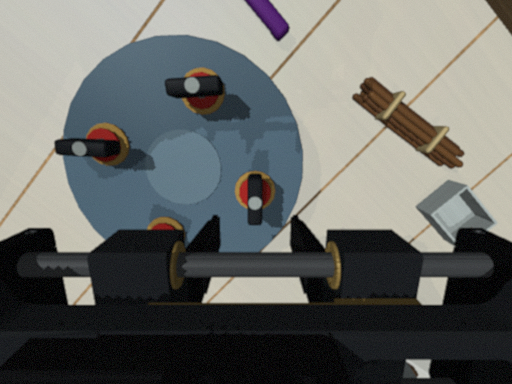

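>>> apply_moves:
  offset:
    - [0, 0, -1.9]
    - [0, 0, -3.3]
    - [0, 0, -3.6]
    - [0, 0, -3.6]
    - [0, 0, -3.6]
    - [0, 0, -3.6]
    - [0, 0, -3.6]
  yaw: [0, 0, 0, 0, 0, 0, 0]
  jaw: [0, 0, 0, 1, 1, 1, 1]

```text
t: 13.2
eef_pos: [586.8, -70.6, 98.2]
tcp_rot: [-0.353, 1.569, -2.75]
ft_force: [-2.1, 5.8, 6.6]
opening: 0.146
```

```bash
python3 -c "
from st import *
show(2)"
```

```text
t 13.25 pos [586.8 -70.5  98.2] yaw -47.3 F [-1.68  3.93  5.75] M [0.699 0.607 0.016] Mz [ 0.074 -0.042] tau5 [-0.002 -0.003] j6 0.6 open 13.8
```

>>> apply_moves:
  offset:
    - [0, 0, 0]
    - [0, 0, 0]
    - [0, 0, 0]
    - [0, 0, 0]
  yaw: [-1, -1.7, -1.7, -1.7]
  jaw: [1, 1, 1, 1]

```text
t: 13.75
eef_pos: [586.7, -70.5, 98.3]
tcp_rot: [-0.545, 1.569, -3.117]
ft_force: [-0.2, 0.6, 1.4]
opening: 0.144
```

```bash
python3 -c "
from st import *
show(3)"
```

```text
t 13.85 pos [586.8 -70.5  98.3] yaw -57.44 F [-1.02  0.98  1.29] M [0.145 0.274 0.007] Mz [ 0.057 -0.044  0.009] tau5 [ 0.02  -0.015 -0.023] j6 0.77 open 13.6
```

>>> apply_moves:
  offset:
    - [0, 0, 0]
    - [0, 0, 0]
    - [0, 0, 0]
    - [0, 0, 0]
  yaw: [-1, -1.7, -1.7, -1.7]
  jaw: [1, 1, 1, 1]

```text
t: 14.35
eef_pos: [586.7, -70.4, 98.3]
tcp_rot: [-0.553, 1.569, 2.981]
ft_force: [-2.0, 1.2, 1.4]
opening: 0.144
```

```bash
python3 -c "
from st import *
show(3)"
```

```text
t 14.45 pos [586.7 -70.4  98.3] yaw -67.57 F [-1.32  1.1   1.2 ] M [ 0.244  0.293 -0.03 ] Mz [-0.051 -0.041  0.002] tau5 [ 0.014 -0.019 -0.025] j6 0.95 open 13.9
```

>>> apply_moves:
  offset:
    - [0, 0, 0]
    - [0, 0, 0]
    - [0, 0, 0]
    - [0, 0, 0]
  yaw: [-1, -1.7, -1.7, -1.7]
  jaw: [1, 1, 1, 1]

```text
t: 14.95
eef_pos: [586.7, -70.4, 98.3]
tcp_rot: [-0.557, 1.569, 2.8]
ft_force: [-1.5, 1.0, 2.1]
opening: 0.145
```

```bash
python3 -c "
from st import *
show(3)"
```

```text
t 15.05 pos [586.7 -70.4  98.3] yaw -77.7 F [-1.32  1.02  1.11] M [0.274 0.375 0.123] Mz [0.098 0.141 0.13 ] tau5 [0.119 0.086 0.08 ] j6 1.12 open 13.7
```

>>> apply_moves:
  offset:
    - [0, 0, 0]
    - [0, 0, 0]
    - [0, 0, 0]
    - [0, 0, 0]
    - [0, 0, 0]
    - [0, 0, 0]
    - [0, 0, 0]
  yaw: [-1, -2, -3, -4, -5, -5.4, -5.4]
  jaw: [1, 1, 1, 1, 1, 1, 1]

```text
t: 15.92
eef_pos: [586.6, -70.3, 98.3]
tcp_rot: [-0.534, 1.569, 2.258]
ft_force: [-1.6, 2.8, 1.2]
opening: 0.146
```

```bash
python3 -c "
from st import *
show(3)"
```

```text
t 16.02 pos [586.7 -70.3  98.3] yaw -110.01 F [-1.29  2.32  1.77] M [0.562 0.4   0.22 ] Mz [0.269 0.172 0.22 ] tau5 [0.609 0.366 0.263] j6 1.69 open 14.1
```

>>> apply_moves:
  offset:
    - [0, 0, 0]
    - [0, 0, 0]
    - [0, 0, 0]
    - [0, 0, 2.4]
    - [0, 0, 3.6]
    - [-1, 2, 3.6]
    - [-2, 4, 3.6]
    - [-2.69, 5.83, 3.6]
    - [-2.69, 5.83, 3.6]
    - [-2.69, 5.83, 3.6]
    - [-2.69, 5.83, 3.6]
    - [-2.69, 5.83, 3.6]
    - [-2.69, 5.83, 3.6]
    - [-2.69, 5.83, 3.6]
    - [-2.69, 5.83, 3.6]
    - [-2.69, 5.83, 3.6]
    - [-2.69, 5.83, 3.6]
    - [-2.69, 5.83, 3.6]
    - [-2.69, 5.83, 3.6]
    - [-2.69, 5.83, 3.6]
  yaw: [0, 0, 0, 0, 1.7, 3.4, 5.1, 6.8, 8.5, 10.2, 11.9, 13.6, 15.3, 17, 18.7, 20.4, 22.1, 23.8, 24.98, 24.98]
  jaw: [0, 0, 0, 0, 0, 0, 0, 0, 0, 0, 0, 0, 0, 0, 0, 0, 0, 0, 0, 0]

```text
t: 18.52
eef_pos: [519.4, 75.4, 188.3]
tcp_rot: [-0.448, 1.569, -1.324]
ft_force: [0.2, 0.3, -0.0]
opening: 0.499
```

Run:
```python
from st import *
s=show(2); c=env.read_camera('wrist'); cv2.imwrite('pics/w5.png',c['frame'][:,:,::-1])
for q in knobs(c,campose(c,s),save='pics/k5.png'): print(np.round(q,1))
```

```text
t 18.57 pos [519.4  75.4 188.3] yaw 39.71 F [-0.07  0.28 -0.09] M [ 0.024 -0.05   0.026] Mz [0.001 0.052] tau5 [-1.079 -0.411] j6 -0.67 open 47.6
```

View pics/w5.png

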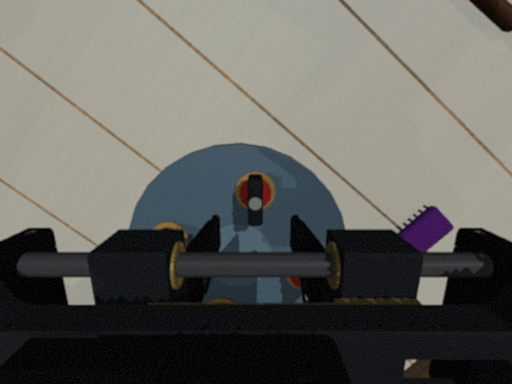

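K3 sits centred and aligned between the fingers at pixel (255, 200), so I descend.

>>> apply_moves:
  offset:
    - [0, 0, -1.9]
    - [0, 0, -3.3]
    - [0, 0, -3.63]
    - [0, 0, -3.63]
    - [0, 0, -3.63]
    - [0, 0, -3.63]
    - [0, 0, -3.63]
  yaw: [0, 0, 0, 0, 0, 0, 0]
  jaw: [0, 0, 0, 1, 1, 1, 1]

```text
t: 19.5
eef_pos: [519.6, 75.4, 98.2]
tcp_rot: [-0.05, 1.569, -0.928]
ft_force: [-3.0, -1.5, 3.9]
opening: 0.144
```

```bash
python3 -c "
from st import *
show(2)"
```

```text
t 19.55 pos [519.6  75.4  98.2] yaw 39.71 F [-2.13 -1.36  4.3 ] M [-0.216  0.223 -0.023] Mz [-0.052  0.006] tau5 [0.012 0.013] j6 -0.67 open 14.1
```

>>> apply_moves:
  offset:
    - [0, 0, 0]
    - [0, 0, 0]
    - [0, 0, 0]
    - [0, 0, 0]
  yaw: [-1, -1.7, -1.7, -1.7]
  jaw: [1, 1, 1, 1]

```text
t: 20.05
eef_pos: [519.6, 75.4, 98.3]
tcp_rot: [-0.081, 1.568, -1.135]
ft_force: [-0.5, -0.2, 0.8]
opening: 0.143
```

```bash
python3 -c "
from st import *
show(3)"
```

```text
t 20.15 pos [519.6  75.4  98.3] yaw 29.57 F [-0.74 -0.02  1.05] M [0.066 0.002 0.13 ] Mz [0.132 0.139 0.119] tau5 [0.143 0.109 0.101] j6 -0.49 open 13.8
```

>>> apply_moves:
  offset:
    - [0, 0, 0]
    - [0, 0, 0]
    - [0, 0, 0]
    - [0, 0, 0]
    - [0, 0, 0]
    - [0, 0, 0]
    - [0, 0, 0]
  yaw: [-1, -2, -3, -4, -5, -5.3, -5.3]
  jaw: [1, 1, 1, 1, 1, 1, 1]

```text
t: 21.02
eef_pos: [519.7, 75.4, 98.3]
tcp_rot: [0.076, 1.568, -1.532]
ft_force: [1.0, 0.4, 0.4]
opening: 0.148
```

```bash
python3 -c "
from st import *
show(4)"
```

```text
t 21.18 pos [519.8  75.4  98.3] yaw -2.15 F [ 0.94  0.57 -0.12] M [ 0.073 -0.237  0.242] Mz [0.259 0.264 0.203 0.244] tau5 [0.523 0.328 0.249 0.225] j6 0.06 open 14.2
```

>>> apply_moves:
  offset:
    - [0, 0, 0]
    - [0, 0, 0]
    - [0, 0, 0]
    - [0, 0, 0]
    - [0, 0, 0]
    - [0, 0, 0]
    - [0, 0, 0]
    - [0, 0, 0]
  yaw: [-1, -2, -3, -4, -5, -5.6, -5.6, -5.6]
  jaw: [1, 1, 1, 1, 1, 1, 1, 1]

```text
t: 22.18
eef_pos: [519.9, 75.3, 98.3]
tcp_rot: [0.206, 1.569, -1.987]
ft_force: [1.6, 0.1, -0.5]
opening: 0.148
```

```bash
python3 -c "
from st import *
show(3)"
```

```text
t 22.27 pos [519.9  75.3  98.3] yaw -35.68 F [ 1.94 -0.01 -0.91] M [-0.118 -0.366  0.256] Mz [0.229 0.263 0.276] tau5 [0.242 0.214 0.21 ] j6 0.64 open 13.8
```

>>> apply_moves:
  offset:
    - [0, 0, 0]
    - [0, 0, 0]
    - [0, 0, 0]
  yaw: [-0.6, -0.6, -0.6]
  jaw: [1, 1, 1]

```text
t: 22.65
eef_pos: [519.9, 75.3, 98.3]
tcp_rot: [0.24, 1.569, -2.015]
ft_force: [2.0, -0.4, -1.6]
opening: 0.148
```

```bash
python3 -c "
from st import *
show(3)"
```

```text
t 22.75 pos [519.9  75.3  98.3] yaw -39.23 F [ 1.86 -0.65 -1.42] M [-0.156 -0.368  0.257] Mz [0.257 0.276 0.236] tau5 [0.246 0.22  0.215] j6 0.71 open 13.9
```

>>> apply_moves:
  offset:
    - [0, 0, 0]
    - [0, 0, 0]
    - [0, 0, 0]
  yaw: [-0.4, -0.4, -0.4]
  jaw: [1, 1, 1]

```text
t: 23.12
eef_pos: [519.9, 75.3, 98.3]
tcp_rot: [0.238, 1.569, -2.058]
ft_force: [1.9, 0.0, -1.7]
opening: 0.148
```

```bash
python3 -c "
from st import *
show(3)"
```

```text
t 23.23 pos [519.9  75.3  98.3] yaw -41.58 F [ 1.78 -0.43 -1.36] M [-0.146 -0.352  0.265] Mz [0.27  0.255 0.269] tau5 [0.246 0.229 0.226] j6 0.75 open 13.8
```

>>> apply_moves:
  offset:
    - [0, 0, 0]
    - [0, 0, 0]
    - [0, 0, 0]
  yaw: [-0.3, -0.3, -0.3]
  jaw: [1, 1, 1]

```text
t: 23.6
eef_pos: [519.9, 75.3, 98.3]
tcp_rot: [0.259, 1.569, -2.069]
ft_force: [1.5, -0.7, -0.3]
opening: 0.146
```

```bash
python3 -c "
from st import *
show(3)"
```

```text
t 23.7 pos [519.9  75.3  98.3] yaw -43.37 F [ 1.49 -0.85 -1.12] M [-0.176 -0.301  0.31 ] Mz [0.269 0.313 0.349] tau5 [0.337 0.322 0.317] j6 0.78 open 13.5
```

>>> apply_moves:
  offset:
    - [0, 0, 0]
    - [0, 0, 0]
    - [0, 0, 0]
    - [0, 0, 2.4]
    - [0, 0, 3.6]
    - [1, -2, 3.6]
    - [2, -4, 3.6]
    - [2.68, -5.84, 3.6]
    - [2.68, -5.84, 3.6]
    - [2.68, -5.84, 3.6]
    - [2.68, -5.84, 3.6]
    - [2.68, -5.84, 3.6]
    - [2.68, -5.84, 3.6]
    - [2.68, -5.84, 3.6]
    - [2.68, -5.84, 3.6]
    - [2.68, -5.84, 3.6]
    - [2.68, -5.84, 3.6]
  yaw: [0, 0, 0, 0, 1.7, 3.4, 5.1, 6.8, 8.5, 10.2, 11.9, 13.6, 15.3, 17, 18.7, 19.68, 19.68]
  jaw: [0, 0, 0, 0, 0, 0, 0, 0, 0, 0, 0, 0, 0, 0, 0, 0, 0]

```text
t: 25.82
eef_pos: [586.8, -70.6, 188.2]
tcp_rot: [0.339, 1.569, 0.071]
ft_force: [-0.3, -0.0, 0.5]
opening: 0.499
```

Run:
```python
from st import *
s=show(2); c=env.read_camera('wrist'); cv2.imwrite('pics/w6.png',c['frame'][:,:,::-1])
for q in knobs(c,campose(c,s),save='pics/k6.png'): print(np.round(q,1))
```

```text
t 25.88 pos [586.8 -70.6 188.2] yaw 74.57 F [-0.19 -0.1   0.14] M [ 0.113 -0.098  0.034] Mz [0.053 0.014] tau5 [-0.908 -0.344] j6 -1.53 open 47.6
[480.4 -31.1 105.  124.2  45.   15.2]
```

View pics/w6.png

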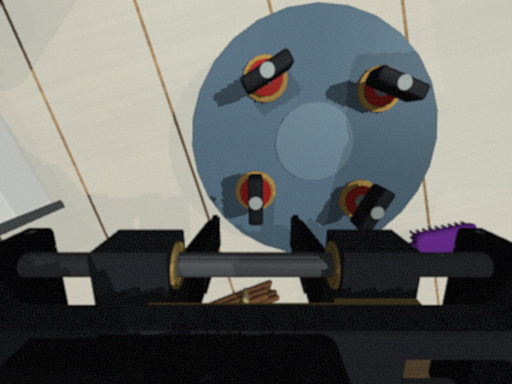

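>>> apply_moves:
  offset:
    - [0, 0, -1.9]
    - [0, 0, -3.3]
    - [0, 0, -3.63]
    - [0, 0, -3.63]
    - [0, 0, -3.63]
    - [0, 0, -3.63]
    - [0, 0, -3.63]
  yaw: [0, 0, 0, 0, 0, 0, 0]
  jaw: [0, 0, 0, 1, 1, 1, 1]

```text
t: 26.8
eef_pos: [587.2, -70.6, 98.2]
tcp_rot: [0.29, 1.568, 0.02]
ft_force: [1.8, 7.9, 3.9]
opening: 0.141
```

```bash
python3 -c "
from st import *
show(2)"
```

```text
t 26.85 pos [587.2 -70.4  98.2] yaw 74.54 F [0.72 4.98 3.66] M [ 0.939 -0.294  0.033] Mz [0.032 0.033] tau5 [0.026 0.027] j6 -1.53 open 14.0
```

>>> apply_moves:
  offset:
    - [0, 0, 0]
    - [0, 0, 0]
    - [0, 0, 0]
    - [0, 0, 0]
    - [0, 0, 0]
    - [0, 0, 0]
    - [0, 0, 0]
    - [0, 0, 0]
    - [0, 0, 0]
  yaw: [-1, -2, -3, -4, -5, -6, -6.3, -6.3, -6.3]
  jaw: [1, 1, 1, 1, 1, 1, 1, 1, 1]

```text
t: 27.98
eef_pos: [587.1, -70.5, 98.3]
tcp_rot: [0.289, 1.568, -0.639]
ft_force: [-2.1, -1.4, 1.8]
opening: 0.146
```

```bash
python3 -c "
from st import *
show(3)"
```

```text
t 28.07 pos [587.1 -70.5  98.3] yaw 36.8 F [-1.53 -1.2   2.09] M [-0.213  0.369  0.228] Mz [0.238 0.211 0.234] tau5 [0.237 0.224 0.224] j6 -0.87 open 14.0
```

>>> apply_moves:
  offset:
    - [0, 0, 0]
    - [0, 0, 0]
    - [0, 0, 0]
  yaw: [-0.6, -0.6, -0.6]
  jaw: [1, 1, 1]

```text
t: 28.45
eef_pos: [587.1, -70.5, 98.3]
tcp_rot: [0.271, 1.568, -0.719]
ft_force: [-1.8, -1.4, 2.3]
opening: 0.146
```

```bash
python3 -c "
from st import *
show(3)"
```

```text
t 28.55 pos [587.1 -70.5  98.3] yaw 33.25 F [-1.92 -0.96  1.48] M [-0.137  0.354  0.238] Mz [0.215 0.224 0.274] tau5 [0.248 0.221 0.216] j6 -0.81 open 14.0
```

>>> apply_moves:
  offset:
    - [0, 0, 0]
    - [0, 0, 0]
    - [0, 0, 0]
  yaw: [-0.4, -0.4, -0.4]
  jaw: [1, 1, 1]

```text
t: 28.92
eef_pos: [587.1, -70.5, 98.3]
tcp_rot: [0.278, 1.568, -0.753]
ft_force: [-1.9, -1.2, 1.4]
opening: 0.147
```

```bash
python3 -c "
from st import *
show(3)"
```

```text
t 29.02 pos [587.1 -70.5  98.3] yaw 30.89 F [-1.68 -1.06  1.1 ] M [-0.168  0.329  0.243] Mz [0.271 0.247 0.212] tau5 [0.247 0.229 0.226] j6 -0.77 open 14.1
```

>>> apply_moves:
  offset:
    - [0, 0, 0]
    - [0, 0, 0]
    - [0, 0, 0]
  yaw: [-0.3, -0.3, -0.3]
  jaw: [1, 1, 1]

```text
t: 29.4
eef_pos: [587.1, -70.5, 98.3]
tcp_rot: [0.271, 1.568, -0.792]
ft_force: [-1.8, -0.2, 1.6]
opening: 0.143
```

```bash
python3 -c "
from st import *
show(3)"
```

```text
t 29.5 pos [587.1 -70.5  98.3] yaw 29.1 F [-2.12 -0.76  1.61] M [-0.155  0.364  0.296] Mz [0.285 0.283 0.319] tau5 [0.33  0.315 0.31 ] j6 -0.74 open 14.1
```

>>> apply_moves:
  offset:
    - [0, 0, 0]
    - [0, 0, 0]
    - [0, 0, 0]
    - [0, 0, 2.4]
    - [0.6, 1.5, 3.6]
    - [1.2, 3, 3.6]
    - [1.57, 4.26, 3.6]
    - [1.57, 4.26, 3.6]
    - [1.57, 4.26, 3.6]
  yaw: [0, 0, 0, 0, 1.5, 2.92, 2.92, 2.92, 2.92]
  jaw: [0, 0, 0, 0, 0, 0, 0, 0, 0]

```text
t: 30.62
eef_pos: [626.1, 35.6, 188.1]
tcp_rot: [0.192, 1.568, -0.565]
ft_force: [-0.4, 0.2, 0.5]
opening: 0.499
```

Run:
```python
from st import *
s=show(2); c=env.read_camera('wrist'); cv2.imwrite('pics/w7.png',c['frame'][:,:,::-1])
for q in knobs(c,campose(c,s),save='pics/k7.png'): print(np.round(q,1))
```

```text
t 30.68 pos [626.1  35.2 188.2] yaw 46.58 F [-0.24  0.57 -0.07] M [ 0.092 -0.035 -0.042] Mz [-0.004 -0.08 ] tau5 [0.024 0.002] j6 -0.86 open 46.9
[519.3  74.8  53.7 120.2  45.6  16. ]
[479.9 -31.7 105.5 125.   49.4  23.4]
```

View pics/w7.png

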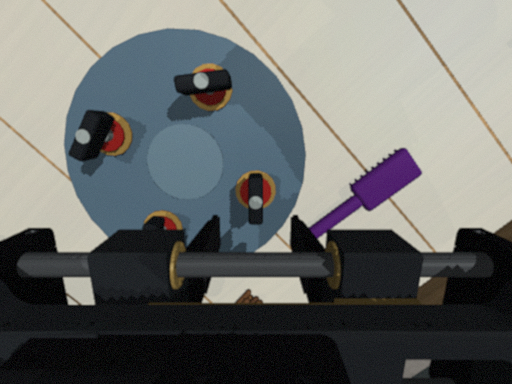

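>>> apply_moves:
  offset:
    - [0, 0.02, -1.9]
    - [0, 0.02, -3.3]
    - [0, 0.02, -3.63]
    - [0, 0.02, -3.63]
    - [0, 0.02, -3.63]
    - [0, 0.02, -3.63]
    - [0, 0.02, -3.63]
  yaw: [0, 0, 0, 0, 0, 0, 0]
  jaw: [0, 0, 0, 1, 1, 1, 1]

```text
t: 31.6
eef_pos: [626.4, 35.6, 98.2]
tcp_rot: [0.339, 1.567, -0.419]
ft_force: [0.2, -0.2, 2.7]
opening: 0.144
```

```bash
python3 -c "
from st import *
show(2)"
```

```text
t 31.65 pos [626.4  35.6  98.2] yaw 46.57 F [0.03 0.07 3.19] M [ 0.058 -0.022  0.027] Mz [0.014 0.04 ] tau5 [0.008 0.008] j6 -0.86 open 13.5
```

Stop expected near yaw 3; I go to about 8.8.

>>> apply_moves:
  offset:
    - [0, 0, 0]
    - [0, 0, 0]
    - [0, 0, 0]
    - [0, 0, 0]
    - [0, 0, 0]
    - [0, 0, 0]
    - [0, 0, 0]
    - [0, 0, 0]
    - [0, 0, 0]
  yaw: [-1, -2, -3, -4, -5, -6, -6.3, -6.3, -6.3]
  jaw: [1, 1, 1, 1, 1, 1, 1, 1, 1]

```text
t: 32.78
eef_pos: [626.1, 35.5, 98.2]
tcp_rot: [0.199, 1.567, -1.217]
ft_force: [-3.4, -2.7, 1.8]
opening: 0.147
```

```bash
python3 -c "
from st import *
show(3)"
```

```text
t 32.88 pos [626.2  35.5  98.2] yaw 8.82 F [-3.06 -2.1   2.58] M [-0.451  0.68   0.22 ] Mz [0.22  0.187 0.253] tau5 [0.237 0.225 0.225] j6 -0.2 open 13.8
```

>>> apply_moves:
  offset:
    - [0, 0, 0]
    - [0, 0, 0]
    - [0, 0, 0]
  yaw: [-0.5, -0.5, -0.5]
  jaw: [1, 1, 1]

```text
t: 33.25
eef_pos: [626.1, 35.5, 98.2]
tcp_rot: [0.179, 1.567, -1.288]
ft_force: [-2.8, -1.7, 2.2]
opening: 0.147
```

```bash
python3 -c "
from st import *
show(3)"
```

```text
t 33.35 pos [626.1  35.5  98.2] yaw 5.87 F [-2.92 -1.61  2.27] M [-0.422  0.659  0.243] Mz [0.222 0.248 0.258] tau5 [0.249 0.227 0.222] j6 -0.15 open 13.9
```

>>> apply_moves:
  offset:
    - [0, 0, 0]
    - [0, 0, 0]
    - [0, 0, 0]
  yaw: [-0.4, -0.4, -0.4]
  jaw: [1, 1, 1]

```text
t: 33.72
eef_pos: [626.1, 35.5, 98.2]
tcp_rot: [0.163, 1.567, -1.347]
ft_force: [-3.1, -2.9, 1.8]
opening: 0.145
```

```bash
python3 -c "
from st import *
show(3)"
```

```text
t 33.83 pos [626.1  35.5  98.2] yaw 3.5 F [-2.92 -2.04  2.09] M [-0.428  0.627  0.212] Mz [0.215 0.263 0.158] tau5 [0.249 0.231 0.228] j6 -0.1 open 13.7
```

>>> apply_moves:
  offset:
    - [0, 0, 0]
    - [0, 0, 0]
    - [0, 0, 0]
  yaw: [-0.3, -0.3, -0.3]
  jaw: [1, 1, 1]

```text
t: 34.2
eef_pos: [626.1, 35.5, 98.2]
tcp_rot: [0.15, 1.567, -1.391]
ft_force: [-3.2, -2.1, 1.6]
opening: 0.149
```

```bash
python3 -c "
from st import *
show(3)"
```

```text
t 34.3 pos [626.1  35.5  98.2] yaw 1.72 F [-2.93 -1.82  2.02] M [-0.41   0.648  0.28 ] Mz [0.3   0.268 0.272] tau5 [0.312 0.297 0.292] j6 -0.07 open 13.9
```

>>> apply_moves:
  offset:
    - [0, 0, 0]
    - [0, 0, 0]
    - [0, 0, 0]
  yaw: [-0.15, -0.15, -0.15]
  jaw: [1, 1, 1]

```text
t: 34.67
eef_pos: [626.1, 35.5, 98.2]
tcp_rot: [0.152, 1.567, -1.405]
ft_force: [-3.8, -1.6, 1.8]
opening: 0.145
```

```bash
python3 -c "
from st import *
show(3)"
```

```text
t 34.77 pos [626.1  35.5  98.2] yaw 0.82 F [-3.22 -1.87  2.02] M [-0.404  0.66   0.326] Mz [0.329 0.343 0.306] tau5 [0.342 0.334 0.332] j6 -0.06 open 13.8
```

>>> apply_moves:
  offset:
    - [0, 0, 0]
    - [0, 0, 0]
    - [0, 0, 0]
    - [0, 0, 2.4]
    - [-2, -1, 3.6]
    - [-4, -2, 3.6]
    - [-5.82, -2.66, 3.6]
    - [-5.82, -2.66, 3.6]
    - [-5.82, -2.66, 3.6]
    - [-5.82, -2.66, 3.6]
  yaw: [0, 0, 0, 0, 1.5, 2.41, 2.41, 2.41, 2.41, 2.41]
  jaw: [0, 0, 0, 0, 0, 0, 0, 0, 0, 0]

```text
t: 36.02
eef_pos: [481.5, -30.8, 188.1]
tcp_rot: [0.241, 1.567, -1.063]
ft_force: [0.5, 0.0, -0.0]
opening: 0.5
```

Run:
```python
from st import *
s=show(2); c=env.read_camera('wrist'); cv2.imwrite('pics/w8.png',c['frame'][:,:,::-1])
for q in knobs(c,campose(c,s),save='pics/k8.png'): print(np.round(q,1))
```

```text
t 36.08 pos [481.3 -30.8 188. ] yaw 15.31 F [ 0.59  0.07 -0.03] M [ 0.009 -0.012 -0.034] Mz [-0.043 -0.025] tau5 [0.004 0.005] j6 -0.46 open 47.6
[626.8  35.7  98.2 107.2  44.8  28.1]
[519.9  75.1  54.  107.4  49.3  15.2]
```

View pics/w8.png

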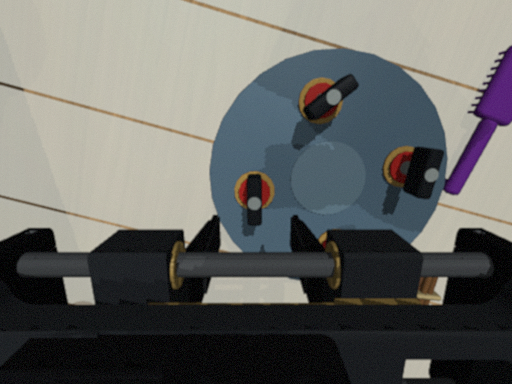

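K4 is centred between the fingers at (255, 200) and aligned.

>>> apply_moves:
  offset:
    - [-0.03, 0, -1.9]
    - [-0.03, 0, -3.3]
    - [-0.03, 0, -3.62]
    - [-0.03, 0, -3.62]
    - [-0.03, 0, -3.62]
    - [-0.03, 0, -3.62]
    - [-0.03, 0, -3.62]
  yaw: [0, 0, 0, 0, 0, 0, 0]
  jaw: [0, 0, 0, 1, 1, 1, 1]

```text
t: 37.0
eef_pos: [480.6, -30.8, 98.0]
tcp_rot: [0.319, 1.566, -0.985]
ft_force: [-0.8, 0.1, 1.6]
opening: 0.149
```

```bash
python3 -c "
from st import *
show(2)"
```

```text
t 37.05 pos [480.6 -30.8  98. ] yaw 15.32 F [-0.64  0.54  2.95] M [-0.034  0.132  0.011] Mz [0.01  0.013] tau5 [0.015 0.018] j6 -0.46 open 14.1
```

>>> apply_moves:
  offset:
    - [0, 0, 0]
    - [0, 0, 0]
    - [0, 0, 0]
    - [0, 0, 0]
    - [0, 0, 0]
    - [0, 0, 0]
    - [0, 0, 0]
    - [0, 0, 0]
  yaw: [-1, -2, -3, -4, -5, -5.8, -5.8, -5.8]
  jaw: [1, 1, 1, 1, 1, 1, 1, 1]

```text
t: 38.05
eef_pos: [480.8, -30.8, 98.1]
tcp_rot: [0.387, 1.566, -1.522]
ft_force: [1.4, -0.3, -0.2]
opening: 0.146
```

```bash
python3 -c "
from st import *
show(3)"
```

```text
t 38.15 pos [480.8 -30.8  98.1] yaw -19.41 F [1.45 0.07 0.22] M [ 0.006 -0.179  0.245] Mz [0.255 0.224 0.255] tau5 [0.249 0.21  0.201] j6 0.15 open 13.7
```

>>> apply_moves:
  offset:
    - [0, 0, 0]
    - [0, 0, 0]
    - [0, 0, 0]
  yaw: [-0.5, -0.5, -0.5]
  jaw: [1, 1, 1]

```text
t: 38.52
eef_pos: [480.8, -30.8, 98.1]
tcp_rot: [0.392, 1.566, -1.568]
ft_force: [1.4, -0.4, -0.1]
opening: 0.145
```

```bash
python3 -c "
from st import *
show(3)"
```

```text
t 38.62 pos [480.8 -30.8  98.1] yaw -22.36 F [ 0.97  0.19 -0.81] M [ 0.013 -0.139  0.236] Mz [0.253 0.254 0.201] tau5 [0.245 0.223 0.22 ] j6 0.2 open 14.1
```

>>> apply_moves:
  offset:
    - [0, 0, 0]
    - [0, 0, 0]
    - [0, 0, 0]
  yaw: [-0.4, -0.4, -0.4]
  jaw: [1, 1, 1]

```text
t: 39.0
eef_pos: [480.8, -30.8, 98.1]
tcp_rot: [0.407, 1.566, -1.595]
ft_force: [0.6, 0.1, -1.0]
opening: 0.147
```

```bash
python3 -c "
from st import *
show(3)"
```

```text
t 39.1 pos [480.8 -30.8  98.1] yaw -24.72 F [ 0.67  0.24 -1.01] M [ 0.023 -0.171  0.227] Mz [0.19  0.245 0.246] tau5 [0.246 0.229 0.226] j6 0.24 open 14.0
```

>>> apply_moves:
  offset:
    - [0, 0, 0]
    - [0, 0, 0]
    - [0, 0, 0]
  yaw: [-0.4, -0.4, -0.4]
  jaw: [1, 1, 1]

```text
t: 39.48
eef_pos: [480.8, -30.8, 98.1]
tcp_rot: [0.412, 1.566, -1.631]
ft_force: [0.6, 1.1, -0.2]
opening: 0.145
```

```bash
python3 -c "
from st import *
show(3)"
```

```text
t 39.58 pos [480.8 -30.8  98.1] yaw -27.08 F [ 0.94  0.34 -0.51] M [ 0.006 -0.179  0.22 ] Mz [0.215 0.248 0.197] tau5 [0.248 0.23  0.226] j6 0.28 open 13.7
```

>>> apply_moves:
  offset:
    - [0, 0, 0]
    - [0, 0, 0]
    - [0, 0, 0]
  yaw: [-0.4, -0.4, -0.4]
  jaw: [1, 1, 1]

```text
t: 39.95
eef_pos: [480.8, -30.8, 98.1]
tcp_rot: [0.424, 1.566, -1.66]
ft_force: [1.0, 0.2, -0.9]
opening: 0.144
```

```bash
python3 -c "
from st import *
show(3)"
```

```text
t 40.05 pos [480.8 -30.8  98.1] yaw -29.44 F [ 0.99 -0.24 -0.95] M [ 0.008 -0.185  0.278] Mz [0.281 0.302 0.251] tau5 [0.294 0.276 0.273] j6 0.32 open 13.8
```

Rising; a 1.5° step to confirm.

>>> apply_moves:
  offset:
    - [0, 0, 0]
    - [0, 0, 0]
    - [0, 0, 0]
  yaw: [-0.25, -0.25, -0.25]
  jaw: [1, 1, 1]

```text
t: 40.42
eef_pos: [480.8, -30.9, 98.1]
tcp_rot: [0.418, 1.566, -1.693]
ft_force: [1.8, -0.0, 0.2]
opening: 0.144
```

```bash
python3 -c "
from st import *
show(3)"
```

```text
t 40.52 pos [480.8 -30.9  98.1] yaw -30.93 F [ 1.36 -0.03 -0.3 ] M [ 0.001 -0.159  0.351] Mz [0.355 0.35  0.348] tau5 [0.366 0.354 0.349] j6 0.35 open 14.1
```

>>> apply_moves:
  offset:
    - [0, 0, 0]
    - [0, 0, 0]
    - [0, 0, 0]
    - [0, 0, 2.4]
    - [0, 0, 4.5]
    - [1.6, -0.6, 6.2]
    - [3.2, -1.2, 6.2]
    - [3.2, -1.2, 6.2]
    - [3.2, -1.2, 6.2]
    - [3.2, -1.2, 6.2]
    - [3.2, -1.2, 6.2]
  yaw: [0, 0, 0, 0, 1, 2.5, 4, 5.15, 5.15, 5.15, 5.15]
  jaw: [0, 0, 0, 0, 0, 0, 0, 0, 0, 0, 0]

```text
t: 41.9
eef_pos: [560.6, -60.7, 253.2]
tcp_rot: [0.427, 1.566, -1.146]
ft_force: [-0.3, -0.1, 0.1]
opening: 0.5
```

Run:
```python
from st import *
s=show(2); c=env.read_camera('wrist'); cv2.imwrite('pics/w9.png',c['frame'][:,:,::-1])
for q in knobs(c,campose(c,s),save='pics/k9.png'): print(np.round(q,1))
c=env.read_camera('scene'); cv2.imwrite('pics/scene9.png',c['frame'][:,:,::-1])
a=cv2.imread('pics/scene0.png'); d=cv2.absdiff(a,c['frame'][:,:,::-1]).max(2); d[d<40]=0; cv2.imwrite('pics/d9.png',d)
```

```text
t 41.95 pos [560.7 -60.7 253.2] yaw -0.1 F [-0.06  0.23  0.03] M [-0.02  -0.004  0.005] Mz [ 0.023 -0.013] tau5 [0.032 0.028] j6 -0.22 open 47.0
[626.1  35.9  97.9 100.3  46.5  19. ]
[519.5  75.3  53.1 109.2  44.8  19. ]
[480.2 -31.3  66.  117.1  47.6  17.5]
```

View pics/w9.png

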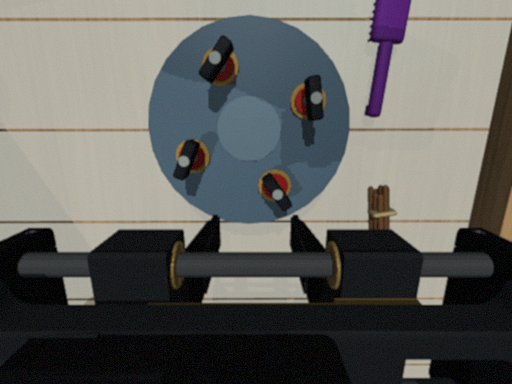

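View pics/d9.png

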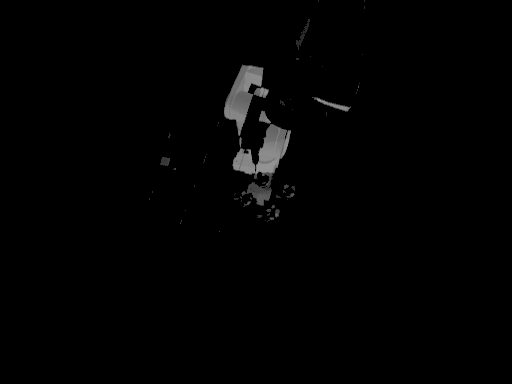

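```bash
python3 -c "
from cell import env
print(env.job_done())"
```

```text
the job is handed in; nothing more can be done
None
```

I tightened all four knobs in two crisscross rounds and handed the job in at about 42 s, with the gripper clear of everything. The simulator gave no verdict, so what follows rests on my own measurements. I name the knobs by position in mm, since the images don't show which is a, b, c or d.

- **First round:** the order was (626, 36), then its opposite (480, −31), then (587, −71), then its opposite (519, 75). I turned each one about 30° past the point where the torque became stiff (0.22–0.25 N m).
    - For (480, −31) I only pinned that point to within a few degrees, so its turn was between about 25° and 33°, well inside the allowed 15–48°.
- **Second round:** the order was (519, 75), (587, −71), (626, 36), (480, −31). I turned each in small steps until the torque rose at the rubber hub's rate, about 67–69° past the stiff point against the 69° stated.
    - I stopped at about 0.30–0.39 N m, below the 0.55 N m at which an insert spins.

**Last checks:**
- **Bar angles:** three bars stood within 1° of where an unslipped grip and hub spring-back would put them (98°, 53° and 66°). The angle finder missed the fourth, (587, −71). It looked about right by eye in the picture.
- **Forces:** readings taken at the stops between moves stayed under about 10 N, and I saw no contact with the lid.
- **Bystanders:** comparing the scene before and after showed changes only at the arm and knobs, plus a few faint marks by the trays that I took for image noise or shadow.
- **Not measured:** I did not measure ring heights directly. They follow from the turn angles and the torque felt at each stop.

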